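Tip the brush carton into its bay and light the lamp

TASK

With your fingertips, push the standing red carton over near its top so that it falls flat into the green bay and lies wholly within the white outline; tip it where it stands, without sliding it along upright, picking it up or letting it fall outside the bay. Then press the lamp's red button right down and let it go, so the carton can be looked over under the light. Leave everything else on the table where it is.

Things in the scene. Friction and masses are not known exactly. Their poses are not given: they have to be found in the camera images.
- carton: Loose red carton of washer brushes on end: 40 mm thick (its x), 100 wide (its y), 150 tall (its z, up at the start), 175 to 325 g. Broad faces look along its +x and -x, alike (white label, black disc), one towards the bay's middle. Origin: centre of its foot. Pushed on the far broad face near the top it tips once the top has moved 40 mm, falls on its own and lies 40 mm high; pushed low it slides.
- carton_mid (a point): Centre of the carton (75 mm above its foot).
- carton_foot (a point): Centre of the carton's foot.
- carton_c1 (a point): Corner of the carton's broad outline, at half its thickness: foot, +y side.
- carton_c2 (a point): Corner of the carton's broad outline, at half its thickness: foot, -y side.
- carton_c3 (a point): Corner of the carton's broad outline, at half its thickness: top, +y side.
- carton_c4 (a point): Corner of the carton's broad outline, at half its thickness: top, -y side.
- bay: The marked bay: a green rectangle with an 8 mm white outline flat on the table (no height to speak of), 220 mm along its x and 170 mm along its y, measured over the outline. Origin: its middle. The carton stands over its -x end, about 95 mm from the middle, and has to fall towards its +x.
- lamp_button_top (a point): Centre of the top of the red push button (28 mm across, brass collar) on the cream lamp base (190 x 90 x 34 mm high, fixed), left or right of the bay, the wooden tray on the other side. The lamp's stem and domed shade (84 mm across, top 0.20 m above the table) stand on the base 130 mm beyond the button, away from the robot.
- lamp_button (a joint): Travel of the lamp button in m: 0 up, 0.006 fully down; it is pressed straight down, needs about 5 N, and springs back when let go.
- weight: Pewter record weight, round with a narrow waist, 72 mm across, 50 mm tall, 300 g, loose, standing beside the bay. Origin: centre of its underside. A bystander.
- brush: Dark brown bakelite stylus brush, 85 x 22 x 31 mm tall, loose, lying beside the bay on the other side from the weight. Origin: centre of its underside. A bystander.
- level: Green glass bubble level on a brass foot, 90 x 22 x 25 mm, loose, lying in the wooden tray. Origin: centre of its underside. A bystander.
- screwdriver: Jeweller's screwdriver with a blue handle, 130 mm long, loose, lying in the wooden tray. A bystander.
- bottle: Amber bottle, 52 mm across, 90 mm tall, loose, standing at the back of the table. Origin: centre of its underside. A bystander.
Mind the look-alikes: they are no part of the job. Leave any turquoise look-alike of the carton alone. There is more than one size of the part that bears lamp_button_top; the job needs the larger.

How it is judged:
On the way, in this order (a step that is already met when the one before it is completed fails the run):
1. the carton has been tipped over and lies flat within the white outline (x of carton_c1 in the frame of bay between -0.11 and 0.11 m and y of carton_c1 in the frame of bay between -0.085 and 0.085 m and x of carton_c2 in the frame of bay between -0.11 and 0.11 m and y of carton_c2 in the frame of bay between -0.085 and 0.085 m and x of carton_c3 in the frame of bay between -0.11 and 0.11 m and y of carton_c3 in the frame of bay between -0.085 and 0.085 m and x of carton_c4 in the frame of bay between -0.11 and 0.11 m and y of carton_c4 in the frame of bay between -0.085 and 0.085 m and angle between carton's own z axis and vertical above 1.45 rad and height (world z) of carton_mid below 0.027 m and linear speed of carton below 0.01 m/s), for 0.2 s.
2. the lamp button is pressed right down (value of joint lamp_button above 0.0048 m), for 0.05 s.
At the end, for the whole second after the job is handed in: The carton lies flat on a broad face (tilted more than 83 degrees, centre under 27 mm high), at rest, with all four corners (at half its thickness) within the outer edge of the bay's white outline; the lamp button has been pressed at least 4.8 mm after that and is up again (under 1.5 mm) (all of step 1 and value of joint lamp_button below 0.0015 m); the robot touches nothing.
It fails at once if the carton is lifted (its centre more than 95 mm above the table) (height (world z) of carton_mid above 0.095 m).
It fails at once if the carton is slid along upright (its foot moved over 25 mm while it tilts less than 9 degrees) (angle between carton's own z axis and vertical below 0.15 rad and distance of carton_foot from where it was at the start of the episode above 0.025 m).
It fails at once if the carton falls outside the bay (lying with its centre more than 80 mm from the bay's middle) (angle between carton's own z axis and vertical above 1.4 rad and horizontal distance between carton_mid and bay above 0.08 m).
It fails at once if the lamp button is pressed before the carton lies down (value of joint lamp_button above 0.003 m and angle between carton's own z axis and vertical below 1.4 rad).
It fails at once if a bystander is moved more than 25 mm (distance of any of weight, brush, level, screwdriver, bottle from where it was at the start of the episode above 0.025 m).
It also fails if it takes over 42 s, if anything falls off the work surface, if the arm or the gripper's body presses on something with over 40 N, if the wrist force passes 120 N, or if a joint passes its speed limit or range.

ROBOT

A 6-joint arm with a two-finger parallel gripper is mounted at the origin on the work surface. World frame = base frame: x ahead of the robot, y to its left, z up, the work surface at z = 0. Lengths are in m, angles in rad, forces in N, time in s.
With the tool pointing down it reaches from about 0.275 to 0.875 m from the base axis. Payload 12.5 kg.
Tool frame: the origin (TCP) lies at the very end of the fingers, on their centre line; the grasp point (between the pads) lies 19 mm behind it; z points along the fingers, y is the line along which they close (so a half turn about z gives the same grasp; the last joint's range is limited). The gripper opens to 85 mm and grips with 20 to 120 N. Pads are 22 mm wide; open, the fingers measure 114 mm over their backs; the gripper's body (76 mm by 85 mm) begins 54 mm behind the grasp point. The pads swing forward as they close: fully open they stand 13 mm farther back than shut.
Start: joints at [1.056, 0.351, 1.652, -0, 1.139, -0.085], TCP at [0.229, 0.5, 0.231] pointing down, gripper open.
Joint ranges: [-2.75, 2.75], [-0.79, 2.1], [0.01, 2.65], [-1.57, 4.71], [0.07, 3.14], [-2.87, 2.87]. Speed limits (rad/s): [2.22, 2.22, 2.79, 3.14, 3.14, 3.14].

INTERFACE

Orientations are given as a unit quaternion [w, x, y, z].
In Python, from bench import * gives the robot as it stands.
- The arm moves only by the tool jog_arm, never from a script. Its argument "increments" is a list of rows, each an object with "dp": the shift along the world's x, y, z scaled (see below), a list of three; "dr": the turn, a rotation vector about the world's x, y, z scaled (see below), a list of three; "claw": the opening, from 0 (shut) to 1 (fully open). In form: [{"dp": [dx, dy, dz], "dr": [ax, ay, az], "claw": claw}, ...]. A call has 1 to 10 rows; each row shifts and turns the commanded pose from where the row before left it; what a row does not reach is not made up. The controller multiplies each number of a shift by 1000 mm and each number of a turn by 180 degrees. A row lasts 1/10 s, in which the tool goes at most 50 mm and 8.59 degrees, less where a joint would pass 70% of its speed; a pose out of reach is approached as far as the arm can. A call with a number of a shift or a turn outside -1 to 1 is refused whole. A call with a gripper value outside its range is refused whole. The fingers move at their own pace and stop on an object; the grip force is fixed at half the most. Time passes only in rows, so rows that do not move let the fingers close. It gives the time, the measured TCP pose, the force, the opening and the grip force at its end, in the units of the state.
- state(): the state, without advancing time (a new reading comes with each control period).
- camera(name): name is "side" or "top"; returns the picture (384x512x3 uint8, blue, green, red); there is no depth.
- camera_params(name): a dict with "fx", "fy", "cx", "cy" (pixels), "rvec" (rotation vector, rad) and "tvec" (3), from world to camera coordinates, as OpenCV has them. Camera axes: x right, y down, z forward; pixel columns grow to the right and rows downward; lengths in m; the calibration is good to about 2 mm. A picture is of the moment at which its call begins. camera_params takes no time and is no camera call.
- finish_job(): hands the job in; it is judged then, once.
The state is a dict: "clock": time; "joints": joint angles; "joint_velocities": joint speeds; "effort": joint torques, N m; "tool_pos": TCP position; "tool_rot": TCP orientation; "force": force on the tool from outside, world axes, zero at the start; "ft_torque": the same for the moment, N m; "width": finger opening in m; "gripper_force": force on a finger pad.
Only numpy, scipy, OpenCV 4.12 (cv2) and the standard library are available. Lean on these libraries where they do the work, as an engineer would, in place of code of your own. Each camera call takes 0.05 s, during which the arm holds its last target. There are 200 camera calls.

## Working session

There is one attempt and no reset: what is moved stays moved. The work goes in short steps, Python scripts to look and compute and a tool call to move; the robot and the scene stay as the last step left them, time stands still between calls to the robot, and variables do not carry over. Pictures are saved under pics/ and viewed, at most 10 in all, crops included, and the job is handed in when it is done.

Besides the shell and the picture viewer there is one more tool, called after "Call:" by a JSON object that holds its "method" and its "body", one argument or row to a line. jog_arm: Moves the arm, as the interface text tells. Shifts and turns lie within -1 to 1; 1 stands for 1000 mm of shift or 180 degrees of turn. Its arguments: {"type":"object","properties":{"increments":{"type":"array"}},"required":["increments"]}

```bash
mkdir -p pics; cat > h.py <<'E'
from bench import *
import numpy as np, cv2
def ray(cam,uv,z):
    p=camera_params(cam);R=cv2.Rodrigues(np.array(p["rvec"],float))[0];t=np.array(p["tvec"],float).ravel()
    d=R.T@np.array([(uv[0]-p["cx"])/p["fx"],(uv[1]-p["cy"])/p["fy"],1]);c=-R.T@t
    return c+d*(z-c[2])/d[2]
def proj(cam,P):
    p=camera_params(cam);K=np.array([[p["fx"],0,p["cx"]],[0,p["fy"],p["cy"]],[0,0,1]])
    return cv2.projectPoints(np.array(P,float).reshape(-1,3),np.array(p["rvec"],float),np.array(p["tvec"],float),K,None)[0].reshape(-1,2)
E
python3 - <<'E'
from h import *
for n in("top","side"): cv2.imwrite(f"pics/{n}0.png",camera(n))
s=state();print(s["clock"],s["tool_pos"],s["tool_rot"],s["force"])
for n in("top","side"):print(camera_params(n))
E
```

```text
0.1 [0.22900932 0.49972826 0.2308189 ] [-1.67921364e-04  2.13250921e-01  9.76997325e-01 -4.93165090e-04] [-0.4600967  -0.4748828   0.26897077]
{'fx': 356.24004825961003, 'fy': 356.24004825961003, 'cx': 264.6181408751714, 'cy': 190.8329623979594, 'rvec': array([ 2.13707921, -2.08493918,  0.21983219]), 'tvec': array([-0.01252517,  0.59232432,  0.84575073])}
{'fx': 424.09117239970766, 'fy': 424.09117239970766, 'cx': 261.4220995474216, 'cy': 197.97332437735196, 'rvec': array([ 0.10348236, -2.85459963,  1.21725546]), 'tvec': array([0.55587116, 0.09807458, 1.12784709])}
```

View pics/top0.png

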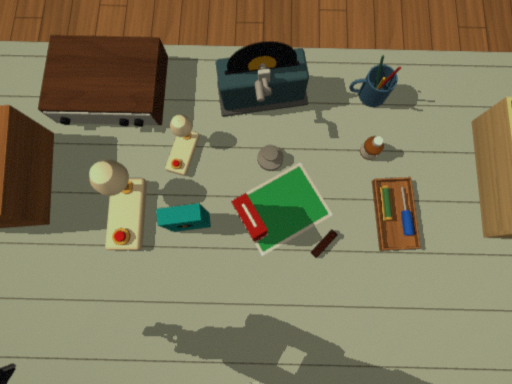

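View pics/side0.png

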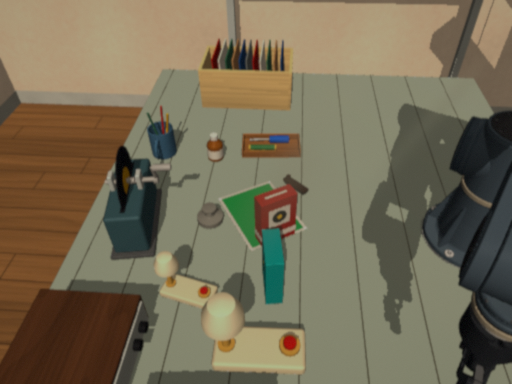

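Top view: bay near (285,208), red carton at (250,217), turquoise look-alike at (184,217), large-lamp button at (121,237). The side view shows the same layout: carton (276,212), large button (290,343).

```bash
python3 - <<'E'
from h import *
im=cv2.imread("pics/top0.png");hsv=cv2.cvtColor(im,cv2.COLOR_BGR2HSV)
def cs(m,n,k=3):
    c=sorted(cv2.findContours(m,cv2.RETR_EXTERNAL,2)[0],key=cv2.contourArea)[::-1][:k]
    for q in c: print(n,cv2.contourArea(q),cv2.boundingRect(q),cv2.minAreaRect(q),cv2.approxPolyDP(q,3,True).reshape(-1,2).tolist())
    return c
g=cs(cv2.inRange(hsv,(50,120,50),(75,255,255)),"green",1)[0]
r=cs(cv2.inRange(hsv,(0,180,60),(8,255,255))|cv2.inRange(hsv,(172,150,60),(180,255,255)),"red",4)
t=cs(cv2.inRange(hsv,(80,120,40),(95,255,255)),"turq",1)
w=cs(cv2.inRange(hsv,(15,0,150),(90,70,255)),"white",4)
S=cv2.imread("pics/side0.png");h2=cv2.cvtColor(S,cv2.COLOR_BGR2HSV)
cs(cv2.inRange(h2,(50,120,50),(75,255,255)),"sgreen",1)
cs(cv2.inRange(h2,(0,150,60),(8,255,255))|cv2.inRange(h2,(172,150,60),(180,255,255)),"sred",4)
cs(cv2.inRange(h2,(80,120,40),(95,255,255)),"sturq",2)
a=cv2.resize(im[160:270,90:350],None,fx=3,fy=3,interpolation=cv2.INTER_CUBIC);cv2.imwrite("pics/a.png",a)
b=cv2.resize(S[160:310,190:340],None,fx=4,fy=4,interpolation=cv2.INTER_CUBIC);cv2.imwrite("pics/b.png",b)
E
```

```text
green 3305.0 (248, 168, 80, 83) ((281.161865234375, 207.88987731933594), (55.597557067871094, 74.42764282226562), 59.85861587524414) [[299, 168], [248, 195], [268, 228], [268, 235], [259, 241], [263, 250], [327, 213]]
red 712.0 (232, 194, 35, 46) ((249.80569458007812, 216.7383270263672), (45.996219635009766, 17.203594207763672), 59.74356460571289) [[244, 194], [232, 202], [252, 237], [257, 239], [265, 234], [266, 228]]
red 75.5 (114, 231, 12, 10) ((119.5, 235.5), (9.0, 11.0), 90.0) [[116, 232], [116, 240], [125, 237], [123, 232]]
red 22.0 (381, 68, 19, 19) ((389.75006103515625, 76.7500228881836), (2.1213202476501465, 25.455841064453125), 45.0) [[399, 68], [381, 86]]
red 20.5 (173, 160, 6, 6) ((175.5, 162.5), (5.0, 5.0), 90.0) [[174, 160], [177, 165]]
turq 1101.5 (156, 203, 54, 28) ((182.65386962890625, 217.2307891845703), (24.930980682373047, 52.34265899658203), 82.87498474121094) [[209, 217], [198, 203], [156, 210], [157, 223], [172, 230], [209, 226]]
white 28275.5 (0, 225, 512, 85) ((255.63426208496094, 265.6283874511719), (512.73974609375, 74.3017807006836), 1.4320961236953735) [[
[... 2551 characters left out ...]
6, 193]]
sred 122.5 (284, 336, 12, 14) ((289.5, 342.5), (13.0, 11.0), 90.0) [[287, 336], [284, 346], [291, 349], [295, 339]]
sred 60.5 (252, 43, 7, 26) ((254.48301696777344, 55.60943603515625), (25.063278198242188, 5.950900077819824), 87.51044464111328) [[256, 43], [253, 68], [258, 68]]
sred 48.5 (211, 41, 9, 27) ((215.05801391601562, 54.00682067871094), (6.8936333656311035, 26.522960662841797), 6.709837436676025) [[218, 41], [212, 67], [217, 67], [217, 55], [216, 66], [213, 60], [217, 47], [219, 50]]
sturq 1294.5 (262, 229, 22, 75) ((273.03533935546875, 265.9503479003906), (73.9292221069336, 20.359798431396484), 88.60282135009766) [[278, 229], [262, 231], [266, 303], [280, 302], [283, 257]]
```

View pics/a.png

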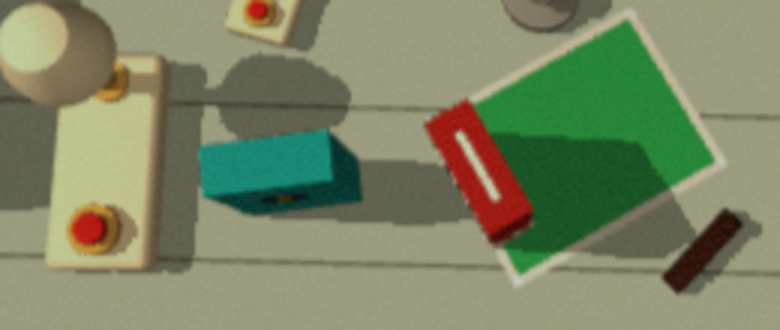

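View pics/b.png

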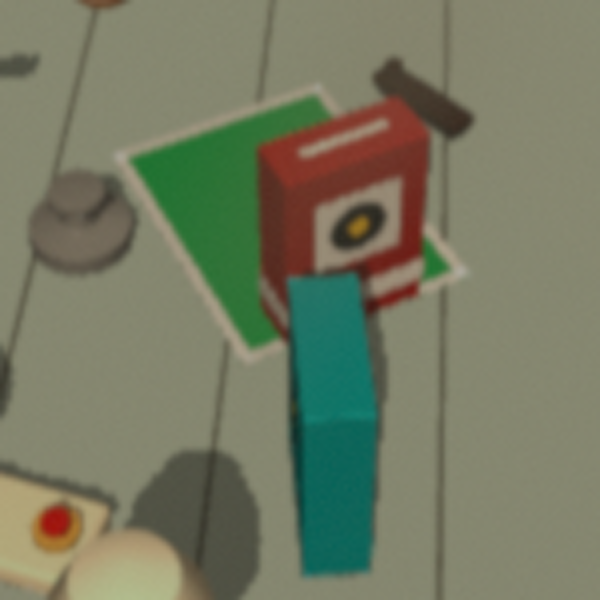

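Top crop: bay corners (632,10), (725,162), (516,285); carton-top corners (425,124), (467,99), (531,211), (491,236); turquoise clear of the pushing side but nearby. The side crop confirms the carton stands upright at the bay's near end with one face toward the turquoise box.

```bash
python3 - <<'E'
from h import *
np.set_printoptions(precision=4,suppress=True)
f=lambda l,z:np.array([ray("top",((x+.5)/3-.5+90,(y+.5)/3-.5+160),z) for x,y in l])
sd=lambda l,z:np.array([ray("side",((x+.5)/4-.5+190,(y+.5)/4-.5+160),z) for x,y in l])
B=f([(632,10),(725,162),(516,285)],0);print("bay",B,np.linalg.norm(np.diff(B,axis=0),axis=1))
m=(B[0]+B[2])/2;u=B[1]-B[2];u/=np.linalg.norm(u);v=B[0]-B[1];v/=np.linalg.norm(v);print("mid",m,"u",u,"v",v,u@v)
print("side bay",sd([(117,156),(320,86),(465,271),(248,361)],0))
C=f([(425,124),(467,99),(531,211),(491,236)],.15);print("cart",C,np.linalg.norm(np.diff(C,axis=0),axis=1),C.mean(0),((C.mean(0)-m)@u,(C.mean(0)-m)@v))
D=sd([(259,150),(290,185),(429,137),(398,97)],.15);print("side cart",D,D.mean(0))
T=f([(200,148),(328,130),(332,180),(204,197)],.15);print("turq",T,np.linalg.norm(np.diff(T,axis=0),axis=1))
print("turq side",sd([(289,279),(357,277),(375,414),(303,424)],.15))
print("btn",f([(90,229)],.044),ray("side",(289.7,342),.044))
for z in(.04,.045,.05):print(z,ray("top",(119.7,235.8),z),ray("side",(289.7,342),z))
print("weight",f([(540,5)],.03),"brush",f([(728,212),(740,222),(665,275),(677,290)],.031))
E
```

```text
bay [[ 0.6869 -0.0947  0.    ]
 [ 0.5473 -0.1786  0.    ]
 [ 0.4341  0.0059  0.    ]] [0.1629 0.2165]
mid [ 0.5605 -0.0444  0.    ] u [ 0.5229 -0.8524  0.    ] v [0.8571 0.5152 0.    ] 0.009006488205176482
side bay [[ 0.6888 -0.0925  0.    ]
 [ 0.546  -0.1791  0.    ]
 [ 0.4362  0.0032  0.    ]
 [ 0.576   0.0914 -0.    ]]
cart [[ 0.5482  0.0771  0.15  ]
 [ 0.5684  0.0459  0.15  ]
 [ 0.4842 -0.005   0.15  ]
 [ 0.4649  0.0243  0.15  ]] [0.0372 0.0984 0.0351] [0.5164 0.0356 0.15  ] (np.float64(-0.09121799613173938), np.float64(0.0034860133240649984))
side cart [[ 0.5696  0.0505  0.15  ]
 [ 0.5487  0.079   0.15  ]
 [ 0.4677  0.0321  0.15  ]
 [ 0.4874 -0.0029  0.15  ]] [0.5183 0.0397 0.15  ]
turq [[0.5256 0.2465 0.15  ]
 [0.5418 0.1505 0.15  ]
 [0.5038 0.1452 0.15  ]
 [0.4886 0.2402 0.15  ]] [0.0973 0.0384 0.0963]
turq side [[0.5437 0.1532 0.15  ]
 [0.506  0.1491 0.15  ]
 [0.4923 0.2436 0.15  ]
 [0.529  0.2526 0.15  ]]
btn [[0.4704 0.3659 0.044 ]] [0.4719 0.3617 0.044 ]
0.04 [0.4712 0.3675 0.04  ] [0.4718 0.3596 0.04  ]
0.045 [0.4708 0.3655 0.045 ] [0.4719 0.3622 0.045 ]
0.05 [0.4704 0.3635 0.05  ] [0.472  0.3648 0.05  ]
weight [[ 0.6805 -0.0094  0.03  ]] brush [[ 0.4993 -0.1748  0.031 ]
 [ 0.491  -0.185   0.031 ]
 [ 0.4446 -0.1205  0.031 ]
 [ 0.4323 -0.1307  0.031 ]]
```

Call:
{"method": "jog_arm", "body": {
  "increments": [
    {"dp": [0.022, -0.035, 0], "dr": [0, 0, -0.019], "claw": 0},
    {"dp": [0.022, -0.035, 0], "dr": [0, 0, -0.019], "claw": 0},
    {"dp": [0.022, -0.035, 0], "dr": [0, 0, -0.019], "claw": 0},
    {"dp": [0.022, -0.035, 0], "dr": [0, 0, -0.019], "claw": 0},
    {"dp": [0.022, -0.035, 0], "dr": [0, 0, -0.019], "claw": 0},
    {"dp": [0.022, -0.035, 0], "dr": [0, 0, -0.019], "claw": 0},
    {"dp": [0.022, -0.035, 0], "dr": [0, 0, -0.019], "claw": 0},
    {"dp": [0.022, -0.035, 0], "dr": [0, 0, -0.019], "claw": 0},
    {"dp": [0.022, -0.035, 0], "dr": [0, 0, -0.019], "claw": 0},
    {"dp": [0.022, -0.035, 0], "dr": [0, 0, -0.02], "claw": 0}
  ]
}}

```text
clock: 1.1
tool_pos: [0.4497, 0.1483, 0.2312]
tool_rot: [-0.0, 0.494, 0.87, -0.0]
force: [0.0, 0.4, -0.1]
width: 0.0002
gripper_force: 0.0
```

Call:
{"method": "jog_arm", "body": {
  "increments": [
    {"dp": [0.019, -0.0315, 0], "dr": [0, 0, 0], "claw": 0},
    {"dp": [0.019, -0.0315, 0], "dr": [0, 0, 0], "claw": 0},
    {"dp": [0, 0, 0], "dr": [0, 0, 0], "claw": 0},
    {"dp": [0, 0, -0.03], "dr": [0, 0, 0], "claw": 0},
    {"dp": [0, 0, -0.03], "dr": [0, 0, 0], "claw": 0},
    {"dp": [0, 0, -0.035], "dr": [0, 0, 0], "claw": 0},
    {"dp": [0, 0, 0], "dr": [0, 0, 0], "claw": 0}
  ]
}}

```text
clock: 1.8
tool_pos: [0.4845, 0.0872, 0.1329]
tool_rot: [-0.003, 0.492, 0.87, -0.002]
force: [0.0, 0.3, 0.2]
width: -0.0003
gripper_force: 0.0
```

```bash
python3 - <<'E'
from h import *
a=camera("top");b=camera("side")
cv2.imwrite("pics/c.png",np.hstack([cv2.resize(a[150:270,140:340],(400*4//4,240)),cv2.resize(b[160:310,190:390],(400,300))[:240]]))
print(state()["tool_pos"],state()["force"])
E
```

```text
[0.48705144 0.08730578 0.13680757] [-0.19489766 -0.13893846 -0.10867349]
```

View pics/c.png

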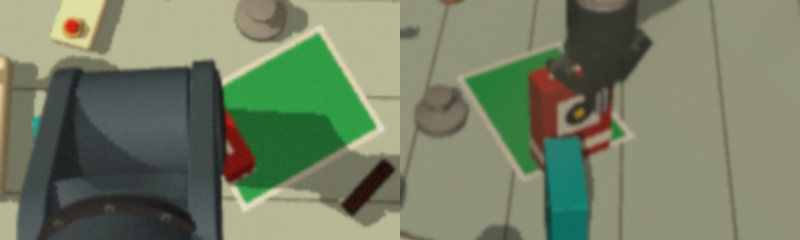

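Side view shows the tip behind the carton's far face near its top, clear of the turquoise box. Push along the bay's +x.

Call:
{"method": "jog_arm", "body": {
  "increments": [
    {"dp": [0.0052, -0.0085, 0], "dr": [0, 0, 0], "claw": 0},
    {"dp": [0.0052, -0.0085, 0], "dr": [0, 0, 0], "claw": 0},
    {"dp": [0.0052, -0.0085, 0], "dr": [0, 0, 0], "claw": 0},
    {"dp": [0.0052, -0.0085, 0], "dr": [0, 0, 0], "claw": 0}
  ]
}}

```text
clock: 2.3
tool_pos: [0.5088, 0.052, 0.1369]
tool_rot: [0.0, 0.493, 0.87, 0.0]
force: [-1.0, 0.3, 0.6]
width: 0.0001
gripper_force: 0.1
```

```bash
python3 - <<'E'
from h import *
b=camera("side")
cv2.imwrite("pics/d.png",cv2.resize(b[160:310,190:390],(600,450)))
print(state()["tool_pos"],state()["force"])
E
```

```text
[0.50935673 0.05108699 0.13680127] [-0.13112859 -1.27835389  1.1308459 ]
```

View pics/d.png

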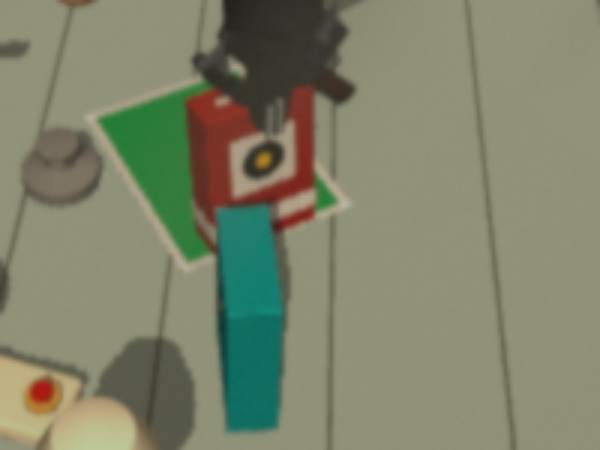

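Fingertip touches near the label's top at (270,120); the carton is starting to tilt with its foot in place. Continue.

Call:
{"method": "jog_arm", "body": {
  "increments": [
    {"dp": [0.0052, -0.0085, 0], "dr": [0, 0, 0], "claw": 0},
    {"dp": [0.0052, -0.0085, 0], "dr": [0, 0, 0], "claw": 0},
    {"dp": [0.0052, -0.0085, 0], "dr": [0, 0, 0], "claw": 0},
    {"dp": [0.0052, -0.0085, 0], "dr": [0, 0, 0], "claw": 0},
    {"dp": [0, 0, 0], "dr": [0, 0, 0], "claw": 0},
    {"dp": [0, 0, 0], "dr": [0, 0, 0], "claw": 0},
    {"dp": [0, 0, 0], "dr": [0, 0, 0], "claw": 0},
    {"dp": [0, 0, 0], "dr": [0, 0, 0], "claw": 0}
  ]
}}

```text
clock: 3.15
tool_pos: [0.5286, 0.0193, 0.1363]
tool_rot: [-0.0, 0.492, 0.87, -0.0]
force: [0.5, -0.3, -0.1]
width: 0.0001
gripper_force: 0.0
```

```bash
python3 - <<'E'
from h import *
b=camera("side");t=camera("top")
cv2.imwrite("pics/e.png",np.hstack([cv2.resize(b[160:310,190:390],(400,300)),cv2.resize(t[150:300,140:340],(400,300))]))
print(state()["tool_pos"],state()["force"])
E
```

```text
[0.52864808 0.01923477 0.13633344] [ 0.06894478 -0.24696054 -0.34831471]
```

View pics/e.png

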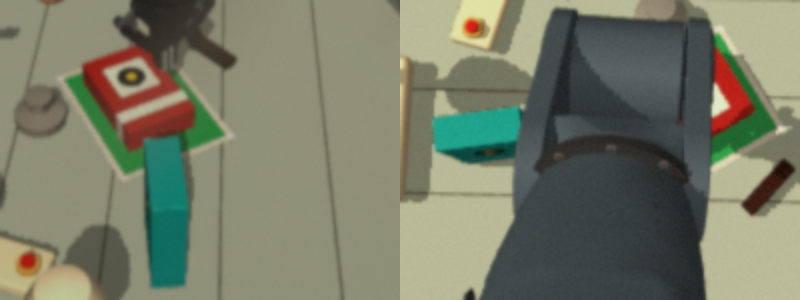

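Carton lies flat inside the bay in both views (side: (135,95)). Raise and go over to the large lamp button.

Call:
{"method": "jog_arm", "body": {
  "increments": [
    {"dp": [0, 0, 0.042], "dr": [0, 0, 0], "claw": 0},
    {"dp": [0, 0, 0.042], "dr": [0, 0, 0], "claw": 0},
    {"dp": [-0.007, 0.043, 0], "dr": [0, 0, 0], "claw": 0},
    {"dp": [-0.007, 0.043, 0], "dr": [0, 0, 0], "claw": 0},
    {"dp": [-0.007, 0.043, 0], "dr": [0, 0, 0], "claw": 0},
    {"dp": [-0.007, 0.043, 0], "dr": [0, 0, 0], "claw": 0},
    {"dp": [-0.007, 0.043, 0], "dr": [0, 0, 0], "claw": 0},
    {"dp": [-0.007, 0.043, 0], "dr": [0, 0, 0], "claw": 0},
    {"dp": [-0.007, 0.043, 0], "dr": [0, 0, 0], "claw": 0},
    {"dp": [-0.008, 0.043, 0], "dr": [0, 0, 0], "claw": 0}
  ]
}}

```text
clock: 4.25
tool_pos: [0.471, 0.3649, 0.2204]
tool_rot: [0.0, 0.492, 0.87, 0.0]
force: [0.9, -0.8, 0.6]
width: 0.0
gripper_force: 0.0
```

```bash
python3 - <<'E'
from h import *
im=camera("top");hsv=cv2.cvtColor(im,cv2.COLOR_BGR2HSV)
m=cv2.inRange(hsv,(0,150,60),(8,255,255))|cv2.inRange(hsv,(172,150,60),(180,255,255))
c=max(cv2.findContours(m,cv2.RETR_EXTERNAL,2)[0],key=cv2.contourArea)
P=np.array([ray("top",q,.04) for q in cv2.boxPoints(cv2.minAreaRect(c))])
u=np.array([.523,-.852,0]);v=np.array([.852,.523,0]);M=np.array([.5615,-.0435,0])
print(np.round(np.c_[(P-M)@u,(P-M)@v],4));print(state()["tool_pos"],state()["force"],state()["clock"])
E
```

```text
[[-0.0304  0.0522]
 [ 0.0811  0.0542]
 [ 0.079  -0.0465]
 [-0.0304 -0.0471]]
[0.4695372  0.36993233 0.22030384] [-4.28293531  2.63159066 -0.04258813] 4.3
```

Call:
{"method": "jog_arm", "body": {
  "increments": [
    {"dp": [0, 0, -0.04], "dr": [0, 0, 0], "claw": 0},
    {"dp": [0, 0, -0.04], "dr": [0, 0, 0], "claw": 0},
    {"dp": [0, 0, -0.04], "dr": [0, 0, 0], "claw": 0},
    {"dp": [0, 0, -0.035], "dr": [0, 0, 0], "claw": 0},
    {"dp": [0, 0, 0], "dr": [0, 0, 0], "claw": 0},
    {"dp": [0, 0, 0], "dr": [0, 0, 0], "claw": 0}
  ]
}}

```text
clock: 4.9
tool_pos: [0.4719, 0.3631, 0.066]
tool_rot: [-0.0, 0.492, 0.87, -0.0]
force: [0.4, -0.6, 1.3]
width: 0.0
gripper_force: 0.0
```

Call:
{"method": "jog_arm", "body": {
  "increments": [
    {"dp": [0, 0, -0.01], "dr": [0, 0, 0], "claw": 0},
    {"dp": [0, 0, -0.006], "dr": [0, 0, 0], "claw": 0},
    {"dp": [0, 0, -0.004], "dr": [0, 0, 0], "claw": 0},
    {"dp": [0, 0, 0], "dr": [0, 0, 0], "claw": 0},
    {"dp": [0, 0, 0], "dr": [0, 0, 0], "claw": 0}
  ]
}}

```text
clock: 5.4
tool_pos: [0.4731, 0.3639, 0.0495]
tool_rot: [0.001, 0.492, 0.87, 0.002]
force: [-8.9, -6.9, 36.5]
width: -0.0006
gripper_force: 18.5
```

36 N at z = 0.0495: either fully pressed or resting on the collar; look before judging.

```bash
python3 - <<'E'
from h import *
b=camera("side");t=camera("top")
cv2.imwrite("pics/f.png",np.hstack([cv2.resize(b[280:380,200:320],(480,400),interpolation=cv2.INTER_CUBIC),cv2.resize(t[190:270,90:150],(300,400))]))
print(state()["tool_pos"],state()["force"])
E
```

```text
[0.47314823 0.36383932 0.04949101] [-8.84134633 -6.37108489 37.36584894]
```

View pics/f.png

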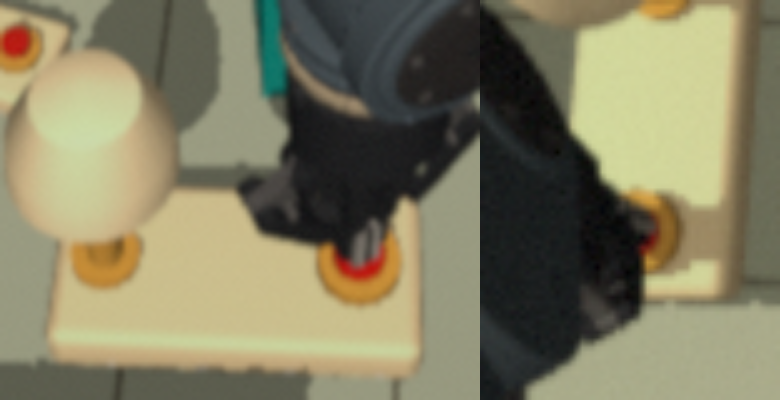

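Red shows on all visible sides of the tip, so it seems to stand on the button (tip at (365,262) in the side crop). I'll check the travel by releasing stepwise: the spring should hold ~5 N over 6 mm.

Call:
{"method": "jog_arm", "body": {
  "increments": [
    {"dp": [0, 0, 0.004], "dr": [0, 0, 0], "claw": 0},
    {"dp": [0, 0, 0], "dr": [0, 0, 0], "claw": 0},
    {"dp": [0, 0, 0], "dr": [0, 0, 0], "claw": 0}
  ]
}}

```text
clock: 5.8
tool_pos: [0.4728, 0.3637, 0.0505]
tool_rot: [0.001, 0.492, 0.87, 0.002]
force: [2.3, 1.6, 4.7]
width: -0.0002
gripper_force: 2.3
```

Call:
{"method": "jog_arm", "body": {
  "increments": [
    {"dp": [0, 0, 0.002], "dr": [0, 0, 0], "claw": 0},
    {"dp": [0, 0, 0], "dr": [0, 0, 0], "claw": 0},
    {"dp": [0, 0, 0], "dr": [0, 0, 0], "claw": 0}
  ]
}}

```text
clock: 6.1
tool_pos: [0.4719, 0.3631, 0.0514]
tool_rot: [0.0, 0.492, 0.87, 0.0]
force: [2.4, 1.9, 4.1]
width: -0.0002
gripper_force: 2.0
```

Call:
{"method": "jog_arm", "body": {
  "increments": [
    {"dp": [0, 0, 0.002], "dr": [0, 0, 0], "claw": 0},
    {"dp": [0, 0, 0], "dr": [0, 0, 0], "claw": 0},
    {"dp": [0, 0, 0], "dr": [0, 0, 0], "claw": 0}
  ]
}}

```text
clock: 6.4
tool_pos: [0.4716, 0.3629, 0.0532]
tool_rot: [-0.0, 0.492, 0.87, -0.0]
force: [2.0, 0.8, 2.7]
width: 0.0001
gripper_force: 1.5
```

Call:
{"method": "jog_arm", "body": {
  "increments": [
    {"dp": [0, 0, 0.003], "dr": [0, 0, 0], "claw": 0},
    {"dp": [0, 0, 0], "dr": [0, 0, 0], "claw": 0},
    {"dp": [0, 0, 0], "dr": [0, 0, 0], "claw": 0}
  ]
}}

```text
clock: 6.7
tool_pos: [0.4713, 0.3627, 0.056]
tool_rot: [-0.0, 0.492, 0.87, -0.001]
force: [0.2, -0.7, 1.7]
width: -0.0001
gripper_force: 0.7
```

The spring force holds from a hard stop at 0.0495 up to about 0.056, so the press used the full travel. Withdraw and check.

Call:
{"method": "jog_arm", "body": {
  "increments": [
    {"dp": [0, 0, 0.03], "dr": [0, 0, 0], "claw": 0},
    {"dp": [0, 0, 0.04], "dr": [0, 0, 0], "claw": 0},
    {"dp": [0, 0, 0.04], "dr": [0, 0, 0], "claw": 0},
    {"dp": [0, 0, 0.04], "dr": [0, 0, 0], "claw": 0},
    {"dp": [0, 0, 0], "dr": [0, 0, 0], "claw": 0},
    {"dp": [0, 0, 0], "dr": [0, 0, 0], "claw": 0}
  ]
}}

```text
clock: 7.3
tool_pos: [0.4716, 0.3629, 0.2065]
tool_rot: [0.0, 0.492, 0.87, 0.0]
force: [0.0, 0.5, -0.4]
width: 0.0
gripper_force: 0.0
```

```bash
python3 - <<'E'
from h import *
b=camera("side");t=camera("top")
cv2.imwrite("pics/g.png",np.hstack([cv2.resize(b,(400,300)),cv2.resize(t,(400,300))]))
print(state()["tool_pos"],state()["force"])
E
```

```text
[0.47104944 0.36253338 0.20479513] [-0.33934818  0.26040033 -0.46464578]
```

View pics/g.png

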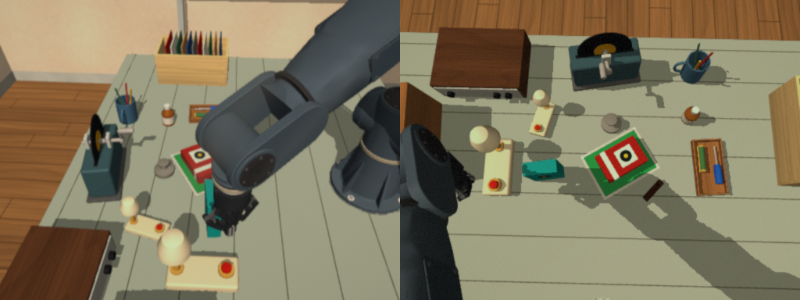

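Carton lies wholly inside the outline (top view (622,160)), bystanders are in place, and the arm is clear of everything.

```bash
python3 -c "
from bench import *
print(finish_job())"
```

```text
the job is handed in; nothing more can be done
None
```

I handed the job in: the carton was tipped flat inside the white outline, the larger lamp's button was pressed right down and let go, and nothing else on the table looked moved in the last pictures; the hand-in returned no verdict.

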